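# Hand brake check on the tub trolley

### The arm

A 6-joint arm with a two-finger parallel gripper is mounted at the origin on the work surface. World frame = base frame: x ahead of the robot, y to its left, z up, the work surface at z = 0. Lengths are in mm, angles in rad, forces in N, time in s.
With the tool pointing down it reaches from about 400 to 825 mm from the base axis. Payload 7 kg.
Tool frame: the origin (TCP) lies midway between the tips of the shut fingers; the grasp point (between the pads) lies 19 mm behind it (ctrl.grip_depth is the distance from the TCP to the grasp point, in mm); z points along the fingers, y is the direction in which the jaws open and shut (so a half turn about z gives the same grasp; the last joint's range is limited). The gripper opens to 88 mm and grips with 3 to 60 N. Pads are 19 mm wide; open, the fingers measure 130 mm over their backs; the gripper's body (78 mm by 193 mm) begins 47 mm behind the grasp point.
Start: joints at [-1.03, 0.359, 0.012, 0, -1.224, -0.288], TCP at [168.802, -653.53, 226.561] pointing down, gripper open.
Joint ranges: [-3.07, 3.07], [-1.43, 2.12], [-1.02, 1.25], [-3.03, 1.67], [-3.05, -0], [-3.03, 3.03]. Speed limits (rad/s): [2.39, 2.39, 3.01, 3.14, 3.14, 3.14].

### API

Orientations are given as a rotation vector (axis times angle).
In Python, from bench import readout, grab_frame, ctrl gives the robot as it stands. The module is installed in compiled form; this text tells all that it offers.
- The arm moves only by the tool drive_tool, never from a script. Its argument "plan" is one flat list of numbers, 5 for each row, row after row: the finger opening in mm, from 0 to 87.6, then the shift along the tool's x, y, z in mm, then the turn about the tool's z in degrees. In form: [gripper, x, y, z, spin, gripper, x, y, z, spin, ...]. A call has 1 to 10 rows; each row is the pose to reach, as a shift and turn from the pose measured when the call began, along the tool's axes at that moment; what a row does not reach only later rows make up. A row lasts 1/10 s, in which the tool goes at most 50 mm and 8.59 degrees, less where a joint would pass 70% of its speed; a pose out of reach is approached as far as the arm can. A call with a gripper value outside its range is refused whole. The fingers move at their own pace and stop on an object; "grip_force" is the grip in N (left out, the last holds). Time passes only in rows, so rows that repeat a pose let the fingers close. It gives the time, the measured TCP pose, the force and the opening at its end, in the units of the state.
- readout.get_obs(): the state, without advancing time (a new reading comes with each control period).
- grab_frame(name): name is "scene" or "top" or "wrist"; returns a dict with "img" (384x512x3 uint8, blue, green, red), "intrinsics" (3x3 intrinsics, pixels), "rvec" (rotation vector, rad) and "tvec" (3), from world to camera coordinates, as OpenCV has them. Camera axes: x right, y down, z forward; pixel columns grow to the right and rows downward; lengths in mm; the calibration is good to about 2 mm. A picture is of the moment at which its call begins. There is no depth.
- ctrl.sign_off(): hands the job in, once; it reports no verdict.
The state is a dict: "clock": time; "qpos": joint angles; "joint_velocities": joint speeds; "effort": joint torques, N m; "tcp_pos": TCP position; "tcp_rot": TCP orientation; "force": force on the tool from outside, world axes, zero at the start; "moment": the same for the moment, N m; "gripper_width": opening from 0.0 (shut) to 1.0 (fully open).
Only numpy, scipy, OpenCV 4.12 (cv2) and the standard library are available. Lean on these libraries where they do the work, as an engineer would, in place of code of your own. Each camera call takes 0.05 s, during which the arm holds its last target.

### The job

Check the hand brake of the tub trolley: with the outside of your fingers on the outer side of the red brake lever, press it in towards the push bar until it comes firm against its stop, short of the bar, and keep it pressed there for two seconds. Then ease it back out with your fingers still on it, not letting it snap, until it is fully out, and come away from it. Do not take the lever between the fingers, do not force it once it is firm, keep off the push bar and leave the bottle, the jar and the bowl where they stand.

Things in the scene. Friction and masses are not known exactly. Their poses are not given: they have to be found in the camera images.
- trolley: Two-deck stainless trolley at the bench's far edge; it does not move. Origin at bench height, straight below the middle of its push bar; x points away from the bench along the decks, y along the bar. Top deck x 150 to 900, y +-270 mm, surface at height 30, with tubs (orange) 120 mm high from x = 305 on. At the bar's ends (y +-240 to 270) 25 mm tubes run to x = 50 and slope to the deck corners.
- bar_mid (a point): Middle of the push bar, on its axis, 210 mm above the bench; axes as the trolley's. The bar is a level tube with a black rubber sleeve, 32 mm in diameter, 480 mm long along y.
- brake: Aluminium hand brake clamp on the push bar, 32 mm long, 43 mm in diameter, at a varying place along the bar; it does not move. Origin on the bar's axis in mid clamp, axes as the trolley's. The lever's upright pivot pin stands 40 mm along +x (the bar's far side, away from the bench); the red lever runs from it towards -y, alongside the bar at the bar's height.
- lever_face (a point): Point on the red blade's outer face (turned away from the bar), mid height, 95 mm along the lever from its pin; moves with it. x = outward normal, level (press in along -x); y along the blade towards the pin; z up. Blade 9 mm thick, 16 high, straight from 15 mm (y) to the 18 mm ball end at -39 mm, 6 mm proud. Gap to the bar here 50 to 64 mm at rest, 27 to 40 at the stop. Clear outside and below.
- brake_lever (a joint): Swing of the red lever about its upright pin, rad: 0 = fully out (rest), growing as it is pressed in; its stop is at 0.24, 23 mm of travel at lever_face, and hard. A spring returns it: pressed at lever_face it takes about 2 N to start and 4 N just before the stop. A steady push of about 10 N keeps it at the stop; with 4 N or less it creeps back off it.
- mist_bottle: Loose amber bottle with white cap on the top deck, 56 mm in diameter, 150 mm high, origin under its centre. Leave alone.
- spore_jar: Loose jar with blue cap on the top deck, 64 mm in diameter, 85 mm high, origin under its centre. Leave alone.
- weigh_bowl: Loose steel weighing bowl standing on the bench, 100 mm across the rim, 45 mm high, origin under its centre. Leave alone.

How it is judged (in metres and radians):
On the way, in this order (a step that is already met when the one before it is completed fails the run):
1. the lever is pressed in against its stop by the fingers and kept there (value of joint brake_lever above 0.22 rad and contact force between the fingers and brake above 1.5 N), for 1.5 s.
2. the lever is eased fully back out (value of joint brake_lever below 0.03 rad), for 0.1 s.
At the end, for the whole second after the job is handed in: After having been held at its stop for 1.5 s and eased back, the lever is fully out (within 0.03 rad, 3 mm) and the bottle, jar and bowl stand where they stood (within 15 mm, upright) (value of joint brake_lever below 0.03 rad and distance of each of weigh_bowl, mist_bottle, spore_jar from where it was at the start of the episode below 0.015 m and angle between each of mist_bottle, spore_jar's own z axis and vertical below 0.1 rad); the robot touches nothing.
It fails at once if the lever is pinched: taken between the fingers (contact force between the fingers and brake above 1 N and ((x of the grasp point in the frame of lever_face between -0.012 and 0.002 m and y of the grasp point in the frame of lever_face between -0.055 and 0.08 m and z of the grasp point in the frame of lever_face between -0.03 and 0.02 m) or (x of the grasp point in the frame of lever_face between -0.06 and -0.012 m and y of the grasp point in the frame of lever_face between -0.055 and 0.08 m and z of the grasp point in the frame of lever_face between -0.03 and 0.01 m))).
It fails at once if the lever is forced (more than 45 N) (contact force between the fingers and brake above 45 N).
It fails at once if the lever snaps back (faster than 4 rad/s) (velocity of joint brake_lever below -4 rad/s).
It fails at once if the push bar or the trolley is pushed (more than 4 N) (contact force between any of the fingers, the arm and trolley above 4 N).
It fails at once if the bottle, jar or bowl is moved (30 mm) (distance of any of mist_bottle, spore_jar, weigh_bowl from where it was at the start of the episode above 0.03 m).
It also fails if it takes over 40 s, if anything falls off the work surface, if the arm or the gripper's body presses on something with over 40 N, if the wrist force passes 120 N, or if a joint passes its speed limit or range.

## Working session

There is one attempt and no reset: what is moved stays moved. The work goes in short steps, Python scripts to look and compute and a tool call to move; the robot and the scene stay as the last step left them, time stands still between calls to the robot, and variables do not carry over. Pictures are saved under pics/ and viewed, and the job is handed in when it is done.

Besides the shell and the picture viewer there is one more tool, called after ">>>" as a command line: name --argument value ..., lists and objects as JSON in quotes. drive_tool: Moves the arm, as the interface text tells. Its arguments: {"type":"object","properties":{"plan":{"type":"array"},"grip_force":{"type":"number"}},"required":["plan"]}

```bash
mkdir -p pics; python3 - <<'E'
from bench import readout, grab_frame, ctrl
import cv2,numpy as np
o=readout.get_obs(); print(o, ctrl.grip_depth)
for n in ("scene","top","wrist"):
    f=grab_frame(n); cv2.imwrite(f"pics/{n}0.png",f["img"]); print(n,f["intrinsics"],f["rvec"],f["tvec"])
E
```

```text
{'clock': 0.0, 'qpos': array([-1.02989977e+00,  3.59366483e-01,  1.10544737e-02, -3.48862532e-04,
       -1.22408468e+00, -2.88115476e-01]), 'joint_velocities': array([ 0.00099947,  0.00147711,  0.00097483, -0.00019363, -0.00119056,
       -0.00132896]), 'effort': array([-4.18003274e-04, -5.82716525e+01,  2.93052506e+01,  6.99727044e+00,
        6.98545278e-03, -1.88494473e-04]), 'tcp_pos': array([ 168.67752833, -653.0806153 ,  225.63419815]), 'tcp_rot': array([ 3.95782627e-01, -3.11621422e+00, -2.50819494e-03]), 'force': array([-0.47841175,  0.96726616,  0.36750052]), 'moment': array([-0.04551217,  0.02485288,  0.00988825]), 'gripper_width': 1.0030770792693342} 18.8
scene [[471.23591647   0.         261.09621717]
 [  0.         471.23591647 190.05607283]
 [  0.           0.           1.        ]] [ 1.78341217  2.02254944 -0.60896846] [  13.10794031 -386.84378904 1700.87806744]
top [[346.55528551   0.         259.40020751]
 [  0.         346.55528551 190.01311783]
 [  0.           0.           1.        ]] [ 2.18939152 -2.13937051  0.0508083 ] [ 83.14941215 565.67685278 882.85571541]
wrist [[318.59110939   0.         256.5983955 ]
 [  0.         318.59110939 189.16757698]
 [  0.           0.           1.        ]] [-1.79547383 -2.32029    -0.36058019] [674.80635051 -37.40872397 393.87080022]
```

View pics/scene0.png

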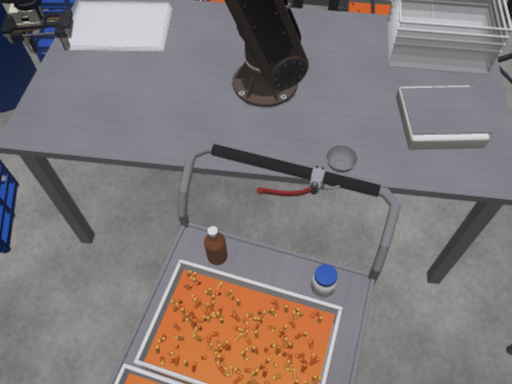

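View pics/top0.png

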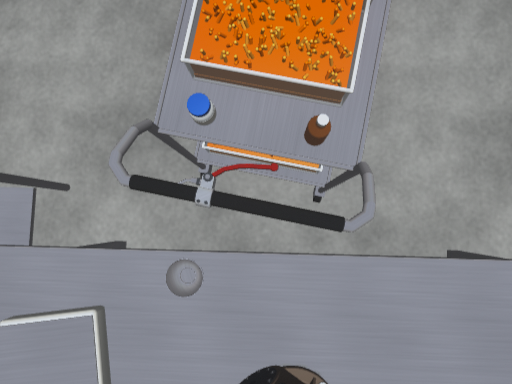

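View pics/wrist0.png

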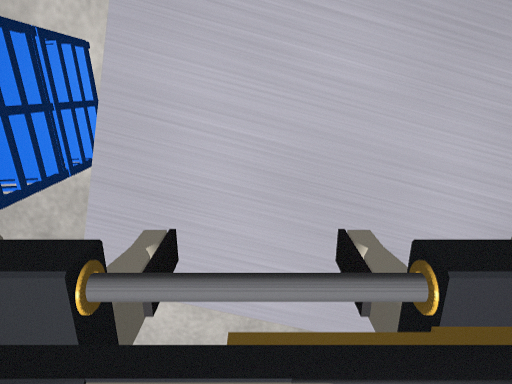

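The top view shows the bar from about (132,182) to (343,224), the clamp near (206,190) and the lever's ball end near (275,167). I'll enlarge this area.

```bash
cat > h.py <<'E'
import cv2,numpy as np
from bench import readout, grab_frame, ctrl
def ray(f,u,v,z):
    R=cv2.Rodrigues(f["rvec"])[0]; c=-R.T@np.ravel(f["tvec"])
    d=R.T@np.linalg.inv(f["intrinsics"])@np.array([u,v,1.]); s=(z-c[2])/d[2]; return c+s*d
def proj(f,P):
    return cv2.projectPoints(np.array(P,float).reshape(-1,1,3),f["rvec"],f["tvec"],f["intrinsics"],None)[0][:,0]
def crop(f,x0,y0,x1,y1,k,name):
    im=cv2.resize(f["img"][y0:y1,x0:x1],None,fx=k,fy=k,interpolation=cv2.INTER_CUBIC); cv2.imwrite(name,im)
E
python3 - <<'E'
from h import *
f=grab_frame("top"); crop(f,190,140,290,215,8,"pics/topc.png"); crop(f,110,160,380,240,2.9,"pics/topb.png")
for n,u,v,z in [("e1",132,182,210),("e2",343,224,210),("clamp",206,190,210),("ball",275,167,210),("bowl",184,278,45),("jar",199,105,115),("bottle",322,120,180)]: print(n,ray(f,u,v,z).round())
f=grab_frame("scene"); crop(f,240,140,400,220,5,"pics/scc.png")
E
```

```text
e1 [560. 359. 210.]
e2 [483. -83. 210.]
clamp [546. 201. 210.]
ball [598.  58. 210.]
bowl [335. 280.  45.]
jar [759. 244. 115.]
bottle [708. -42. 180.]
```

View pics/topc.png

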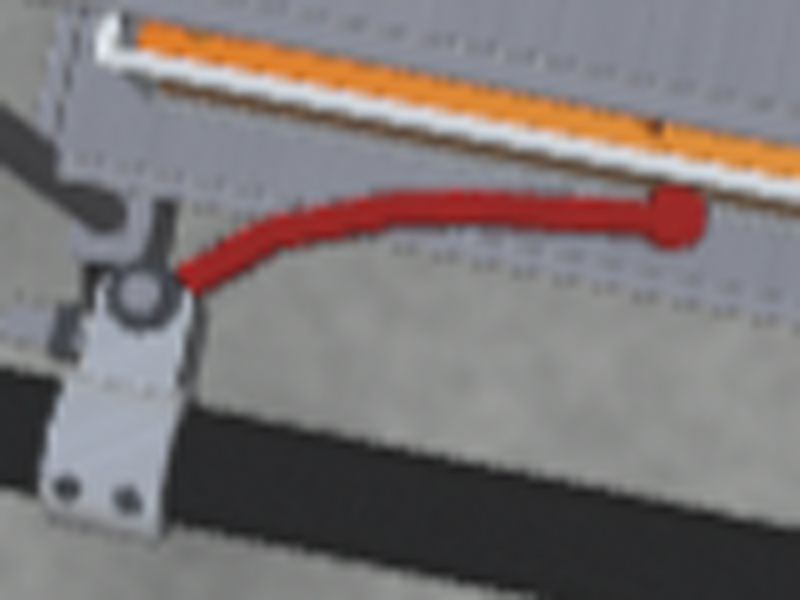

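View pics/topb.png

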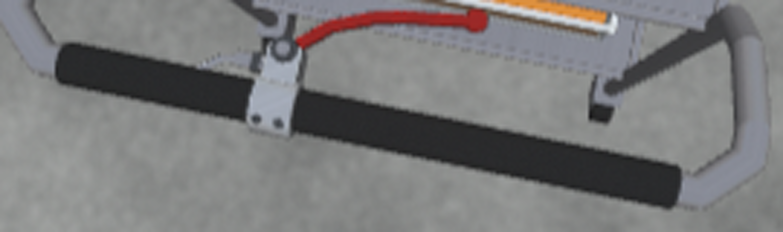

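View pics/scc.png

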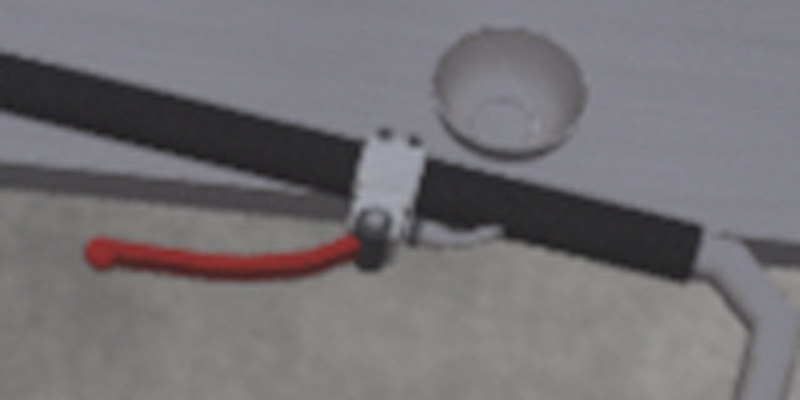

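The lever is at rest on the bar's far side, with its pin at crop (142,293) and ball at (680,217). The blade's outer edge near lever_face is around crop (540,193). Next I'll turn these into positions from both views.

```bash
python3 - <<'E'
from h import *
T=grab_frame("top"); S=grab_frame("scene"); o=readout.get_obs()
ct=lambda x,y:(190+(x+.5)/8-.5,140+(y+.5)/8-.5)
cs=lambda x,y:(240+(x+.5)/5-.5,140+(y+.5)/5-.5)
P={}
for n,x,y,z in [("ball",678,217,210),("pin",142,290,230),("o480",480,192,218),("o540",540,194,218),("o640",640,202,218),("i480",480,224,218),("i640",640,232,218)]:
    P[n]=ray(T,*ct(x,y),z); print(n,P[n].round(1))
print("ball sc",ray(S,*cs(100,252),210).round(1))
for n,x,y,z in [("bowlrim",184+0,278,45)]: pass
# bar ends
c=2.9
tb=lambda x,y:(110+(x+.5)/c-.5,160+(y+.5)/c-.5)
a=ray(T,*tb(62,63),212); b=ray(T,*tb(674,187),212); print(a,b,np.linalg.norm(a-b))
d=(a-b)/np.linalg.norm(a-b); print("bar y axis",d, "yaw",np.arctan2(-d[0],d[1]))
x=np.array([d[1],-d[0],0]); m=(a+b)/2
for k,p in P.items(): print(k,((p-m)@x).round(1),((p-m)@d).round(1))
R=cv2.Rodrigues(o["tcp_rot"])[0]; print(R.round(3),o["tcp_pos"])
# check in scene
print(proj(S,[P["ball"],m,a,b]))
E
```

```text
ball [598.3  59.9 210. ]
pin [573.9 196.  230. ]
o480 [602.6 111.3 218. ]
o540 [602.4  95.7 218. ]
o640 [600.8  69.9 218. ]
i480 [594.2 111.1 218. ]
i640 [593.   69.7 218. ]
ball sc [597.4  60.2 210. ]
[560.87421552 360.12129325 212.        ] [482.38886924 -80.73218694 212.        ] 447.785373338035
bar y axis [0.17527448 0.98451961 0.        ] yaw -0.17618455216484352
ball 89.4 -65.1
pin 41.5 64.6
o480 84.7 -13.8
o540 87.2 -29.1
o640 90.2 -54.9
i480 76.5 -15.5
i640 82.5 -56.4
[[-0.968 -0.25  -0.   ]
 [-0.25   0.968  0.   ]
 [ 0.     0.    -1.   ]] [ 168.76287851 -653.42745588  226.33915513]
[[259.43754985 190.25519705]
 [293.52465203 168.62325482]
 [379.00313437 189.81171224]
 [213.10760171 148.68942819]]
```

>>> drive_tool --plan '[0,0,0,-50,-8,0,-30,28,-74,-16,0,-65,60,-74,-24,0,-100,92,-74,-32,0,-135,124,-74,-40,0,-170,157,-74,-48,0,-205,190,-74,-56,0,-240,221,-74,-64,0,-275,253,-74,-66,0,-310,286,-74,-66]' --grip_force 40

```text
clock: 1.35
tcp_pos: [398.1, -297.3, 300.8]
tcp_rot: [-2.031, 2.396, -0.001]
force: [0.7, -0.1, 0.5]
gripper_width: 0.147
```

```bash
cat > to.py <<'E'
from h import *
import sys
def to(x,y,z,yawx=None):
    o=readout.get_obs(); R=cv2.Rodrigues(o["tcp_rot"])[0]
    print(o["tcp_pos"].round(1),"shift",(R.T@(np.array([x,y,z])-o["tcp_pos"])).round(1),"y ang",np.degrees(np.arctan2(R[1,1],R[0,1])).round(1),"F",o["force"].round(1),"q",o["qpos"].round(2),o["gripper_width"].round(3))
if __name__=="__main__": to(*map(float,sys.argv[1:4]))
E
python3 to.py 655 90 300
```

```text
Traceback (most recent call last):
  File "to.py", line 6, in <module>
    if __name__=="__main__": to(*map(float,sys.argv[1:4]))
                             ~~^^^^^^^^^^^^^^^^^^^^^^^^^^^
  File "to.py", line 5, in to
    print(o["tcp_pos"].round(1),"shift",(R.T@(np.array([x,y,z])-o["tcp_pos"])).round(1),"y ang",np.degrees(np.arctan2(R[1,1],R[0,1])).round(1),"F",o["force"].round(1),"q",o["qpos"].round(2),o["gripper_width"].round(3))
                                                                                                                                                                                              ^^^^^^^^^^^^^^^^^^^^^^^^
AttributeError: 'float' object has no attribute 'round'
```

```bash
sed -i 's/o\["gripper_width"\].round(3)/round(o["gripper_width"],3)/' to.py
python3 to.py 655 90 300
```

```text
[ 398.1 -297.3  300.8] shift [-424.2 -190.     1. ] y ang 170.6 F [ 0.7 -0.1  0.5] q [-0.25  0.02 -0.25 -0.   -1.31  0.08] 0.147
```

>>> drive_tool --plan '[0,-42,-19,1,0,0,-85,-38,1,0,0,-127,-57,1,0,0,-170,-76,1,0,0,-212,-95,1,0,0,-254,-114,1,0,0,-297,-133,1,0,0,-339,-152,1,0,0,-382,-171,1,0,0,-424,-190,1,0]'

```text
clock: 2.35
tcp_pos: [655.8, 91.7, 300.2]
tcp_rot: [-2.031, 2.396, -0.001]
force: [0.1, 0.2, -0.1]
gripper_width: 0.004
```

```bash
python3 to.py 655 92 190; python3 - <<'E'
from h import *
for n in("top","wrist"):
    f=grab_frame(n); cv2.imwrite(f"pics/{n}1.png",f["img"])
E
```

```text
[655.8  91.7 300.2] shift [ -0.2   0.9 110.2] y ang 170.6 F [ 0.1  0.2 -0.1] q [ 0.43  0.3   0.1   0.   -1.36 -0.6 ] 0.004
```

View pics/wrist1.png

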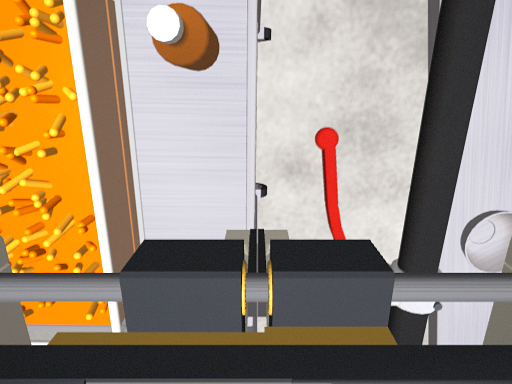

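View pics/top1.png

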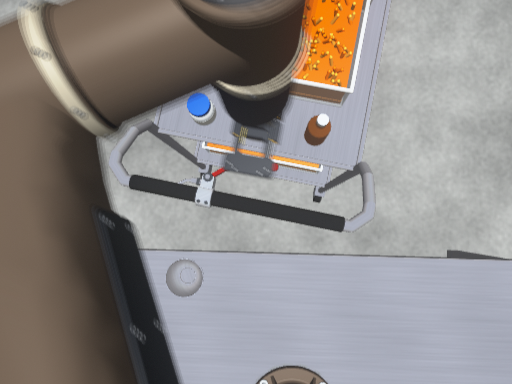

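The wrist view shows the shut fingers near (258,260). The lever ball (327,138) and blade lie bar-side of them, and the bottle (180,35) is well clear. I'll go down outside the lever.

>>> drive_tool --plan '[0,0,0,30,0,0,0,0,60,0,0,0,0,85,0,0,0,1,100,0,0,0,1,108,0,0,0,1,110,0,0,0,1,110,0]'

```text
clock: 3.15
tcp_pos: [656.2, 94.2, 188.4]
tcp_rot: [2.035, -2.393, -0.0]
force: [-0.1, -0.2, 0.8]
gripper_width: 0.005
```

```bash
python3 to.py 623 97 190; python3 - <<'E'
from h import *
f=grab_frame("wrist"); cv2.imwrite("pics/wrist2.png",f["img"])
f=grab_frame("scene"); crop(f,220,130,340,220,6,"pics/sc2.png")
print(proj(f,[[655,92,190],[602,99,210]]))
E
```

```text
[656.2  94.2 188.4] shift [ 2.5 33.2 -1.6] y ang 170.7 F [-0.1 -0.2  0.8] q [ 0.44  0.36 -0.07  0.   -1.14 -0.6 ] 0.005
[[269.30466008 214.78057999]
 [274.59003413 193.08136822]]
```

View pics/wrist2.png

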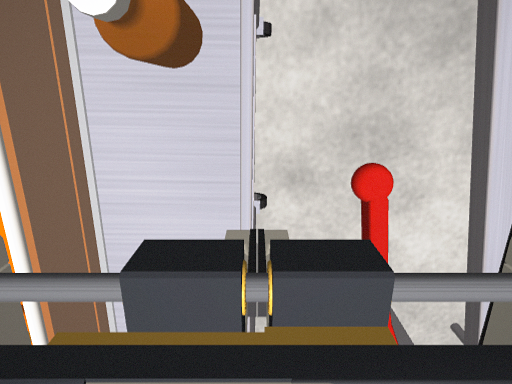

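View pics/sc2.png

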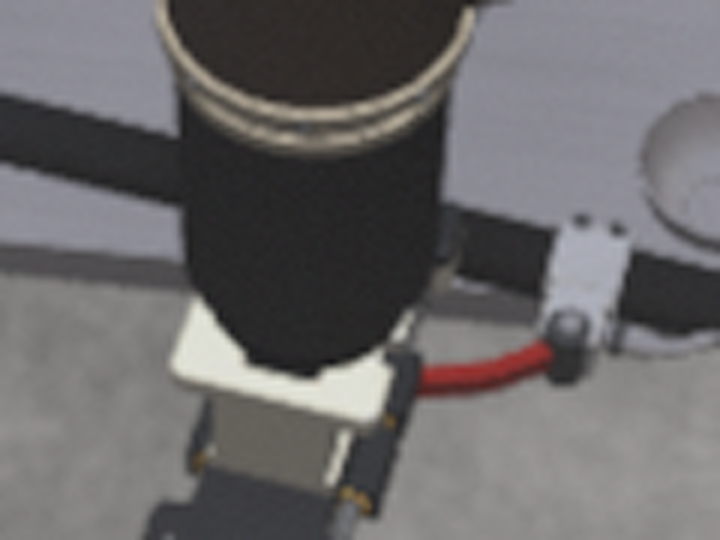

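>>> drive_tool --plan '[0,1,6,0,0,0,2,14,0,0,0,2,22,0,0,0,2,27,0,0,0,2,30,0,0,0,2,33,0,0,0,2,36,0,0,0,2,39,0,0,0,2,40,0,0,0,2,40,0]'

```text
$.plan: bad value
```

```bash
python3 to.py 623 97 190; python3 - <<'E'
from h import *
f=grab_frame("wrist"); cv2.imwrite("pics/wrist3.png",f["img"])
hsv=cv2.cvtColor(f["img"],cv2.COLOR_BGR2HSV)
print(proj(f,[[598.3,59.9,210],[602,99,210]]))
f=grab_frame("top"); crop(f,190,140,290,215,8,"pics/topc3.png")
E
```

```text
[656.4  94.3 189.1] shift [ 2.7 33.4 -1. ] y ang 170.7 F [0.6 0.1 0.6] q [ 0.44  0.36 -0.07  0.   -1.14 -0.6 ] 0.005
[[371.03705227 180.3928347 ]
 [367.61640324 257.3029845 ]]
```

View pics/wrist3.png

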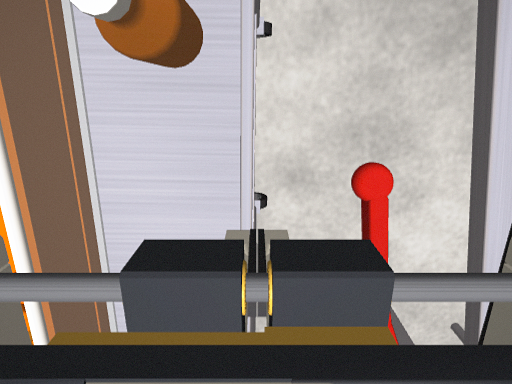

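View pics/topc3.png

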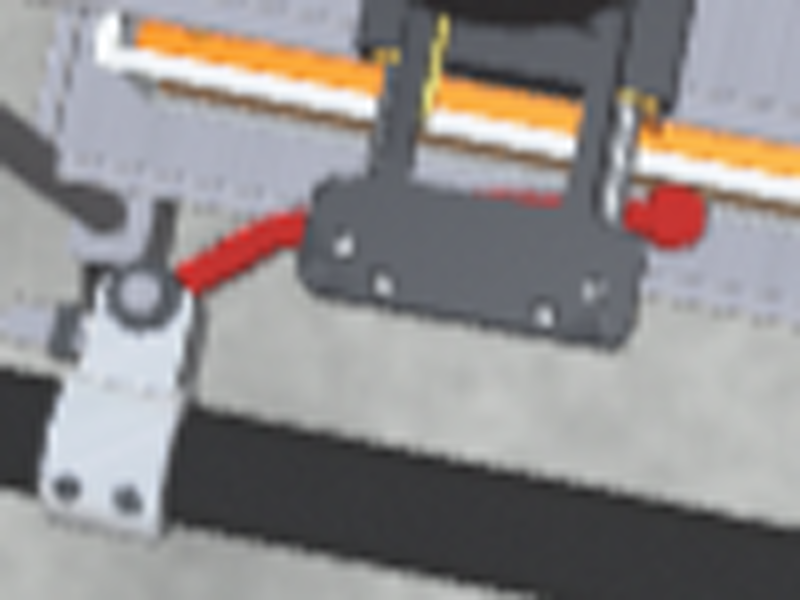

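The move was refused with "bad value" and nothing moved. The ball appears at (372,182), against a predicted (371,180), so my lever position holds. I'll retry.

>>> drive_tool --plan '[0,1,8,0,0,0,2,16,0,0,0,2,24,0,0,0,2,28,0,0,0,2,31,0,0,0,2,34,0,0,0,2,37,0,0,0,2,40,0,0,0,2,40,0,0]'

```text
clock: 4.25
tcp_pos: [616.7, 98.6, 189.2]
tcp_rot: [-2.034, 2.393, -0.001]
force: [2.6, -2.0, -0.8]
gripper_width: 0.005
```

```bash
python3 to.py 623 97 190; python3 - <<'E'
from h import *
f=grab_frame("wrist"); cv2.imwrite("pics/wrist4.png",f["img"])
print(proj(f,[[598.3,59.9,210]]))
E
```

```text
[616.7  98.6 189.2] shift [ 0.6 -6.5 -0.8] y ang 170.7 F [ 2.6 -2.  -0.8] q [ 0.47  0.3  -0.16  0.   -1.11 -0.63] 0.005
[[282.58290416 184.69009633]]
```

View pics/wrist4.png

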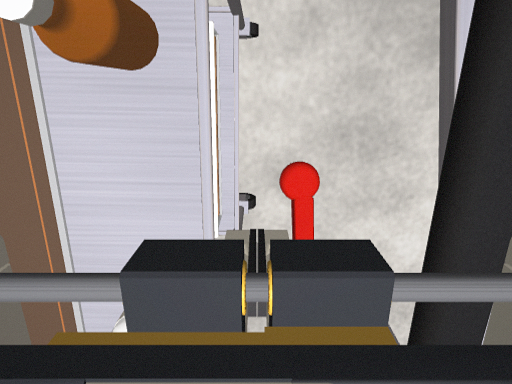

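Contact: the ball has moved to u=300 (rest would be about 283), roughly 0.055 rad, so about 18 mm remain at lever_face.

>>> drive_tool --plan '[0,0,3,0,0,0,0,6,0,0,0,0,9,0,0,0,0,12,0,0,0,0,15,0,0,0,0,16,0,0]'

```text
clock: 4.9
tcp_pos: [601.3, 100.7, 189.6]
tcp_rot: [-2.034, 2.392, -0.003]
force: [5.3, -5.8, 0.6]
gripper_width: 0.005
```

```bash
python3 to.py 600 100 189; python3 - <<'E'
from h import *
f=grab_frame("wrist"); cv2.imwrite("pics/wrist5.png",f["img"])
pin=np.array([573.9,196]); b=np.array([598.3,59.9])-pin
for a in (0,.1,.15,.2,.22,.24):
    c,s=np.cos(-a),np.sin(-a); p=pin+np.array([[c,-s],[s,c]])@b; print(a,proj(f,[[*p,210]]).round(1))
m=cv2.inRange(f["img"],(0,0,140),(60,60,255)); m[:,:200]=0; m[225:]=0; print("cols", [ (r,np.where(m[r])[0][[0,-1]]) for r in (175,180,185) if m[r].any()])
E
```

```text
[601.3 100.7 189.6] shift [0.9 1.2 0.6] y ang 170.8 F [ 5.3 -5.8  0.6] q [ 0.49  0.28 -0.19  0.   -1.1  -0.65] 0.005
0 [[248.6 185.3]]
0.1 [[277.8 177. ]]
0.15 [[292.8 173.9]]
0.2 [[308.  171.5]]
0.22 [[314.1 170.8]]
0.24 [[320.3 170.1]]
cols [(175, array([299, 337])), (180, array([300, 335])), (185, array([304, 331]))]
```

>>> drive_tool --plan '[0,0,1,0,0,0,0,2,0,0,0,0,2,0,0]'

```text
clock: 5.25
tcp_pos: [600.4, 100.6, 190.1]
tcp_rot: [-2.033, 2.391, -0.006]
force: [8.1, -5.4, -1.1]
gripper_width: 0.008
```

```bash
cat > look.py <<'E'
from h import *
import to
to.to(600,100,189)
f=grab_frame("wrist"); cv2.imwrite(f"pics/w_{readout.get_obs()['clock']:.2f}.png",f["img"])
pin=np.array([573.9,196]); b=np.array([598.3,59.9])-pin
A=np.linspace(-.05,.3,71); us=[]
for a in A:
    c,s=np.cos(-a),np.sin(-a); p=pin+np.array([[c,-s],[s,c]])@b; us.append(proj(f,[[*p,210]])[0])
us=np.array(us)
m=cv2.inRange(f["img"],(0,0,140),(60,60,255)); m[:,:200]=0; m[225:]=0
r=min(np.where(m.any(1))[0])+18; w=np.where(m[r])[0]; u=(w[0]+w[-1])/2-1.3
print("ball u",u,"row",r,"theta",np.interp(u,us[:,0],A).round(3))
E
python3 look.py
```

```text
[600.4 100.6 190.1] shift [0.6 0.3 1.1] y ang 170.8 F [ 8.1 -5.4 -1.1] q [ 0.49  0.27 -0.2   0.   -1.1  -0.65] 0.008Traceback (most recent call last):
  File "look.py", line 11, in <module>
    r=min(np.where(m.any(1))[0])+18; w=np.where(m[r])[0]; u=(w[0]+w[-1])/2-1.3
                                                             ~^^^
IndexError: index 0 is out of bounds for axis 0 with size 0
```

```bash
sed -i 's/m\[225:\]=0/m[225:]=0; m[:130]=0; m[:,450:]=0/' look.py; python3 look.py
```

```text
[600.5 100.6 190.1] shift [0.7 0.4 1.1] y ang 170.7 F [ 7.1 -5.5 -1.4] q [ 0.49  0.27 -0.2   0.   -1.1  -0.65] 0.003
ball u 317.2 row 170 theta 0.237
```

>>> drive_tool --plan '[0,0,2,0,0,0,0,3,0,0,0,0,3,0,0]'

```text
clock: 5.65
tcp_pos: [600.1, 100.6, 191.0]
tcp_rot: [-2.031, 2.388, -0.012]
force: [13.3, -6.9, -2.7]
gripper_width: 0.006
```

```bash
python3 look.py
```

```text
[600.1 100.6 191. ] shift [0.6 0.  2. ] y ang 170.7 F [13.3 -6.9 -2.7] q [ 0.49  0.27 -0.2   0.01 -1.09 -0.66] 0.006
ball u 316.7 row 170 theta 0.24
```

Firm at the stop: theta ≈ 0.24, about 15 N. Now I'll hold it.

>>> drive_tool --plan '[0,0,3,0,0,0,0,3,0,0,0,0,3,0,0,0,0,3,0,0,0,0,3,0,0,0,0,3,0,0,0,0,3,0,0,0,0,3,0,0,0,0,3,0,0,0,0,3,0,0]'

```text
clock: 6.7
tcp_pos: [600.1, 100.7, 191.7]
tcp_rot: [-2.028, 2.385, -0.017]
force: [15.5, -7.3, -4.8]
gripper_width: 0.003
```

```bash
python3 look.py
```

```text
[600.1 100.7 191.7] shift [ 0.7 -0.   2.7] y ang 170.7 F [15.5 -7.3 -4.8] q [ 0.49  0.27 -0.21  0.01 -1.08 -0.66] 0.003
ball u 316.7 row 169 theta 0.241
```

>>> drive_tool --plan '[0,0,3,1,0,0,0,3,1,0,0,0,3,1,0,0,0,3,1,0,0,0,3,1,0,0,0,3,1,0,0,0,3,1,0,0,0,3,1,0,0,0,3,1,0,0,0,3,1,0]'

```text
clock: 7.75
tcp_pos: [600.2, 100.7, 191.5]
tcp_rot: [-2.025, 2.382, -0.023]
force: [14.5, -7.3, -3.6]
gripper_width: 0.006
```

```bash
python3 look.py
```

```text
[600.2 100.7 191.5] shift [0.7 0.1 2.5] y ang 170.7 F [14.5 -7.3 -3.6] q [ 0.49  0.26 -0.21  0.01 -1.08 -0.66] 0.006
ball u 316.7 row 169 theta 0.241
```

>>> drive_tool --plan '[0,0,3,1,0,0,0,3,1,0,0,0,2,1,0,0,0,1,1,0,0,0,0,1,0,0,0,-1,1,0,0,0,-3,1,0,0,0,-5,1,0,0,0,-7,1,0,0,0,-9,1,0]'

```text
clock: 8.8
tcp_pos: [609.3, 99.7, 190.8]
tcp_rot: [-2.025, 2.381, -0.023]
force: [2.7, 1.6, 0.8]
gripper_width: 0.002
```

```bash
python3 look.py
```

```text
[609.3  99.7 190.8] shift [1.2 9.3 1.6] y ang 170.7 F [2.7 1.6 0.8] q [ 0.49  0.28 -0.19  0.01 -1.08 -0.65] 0.002
ball u 305.7 row 174 theta 0.137
```

The lever is following the fingers out (theta ≈ 0.137, F ≈ 3 N), so I'll keep easing.

>>> drive_tool --plan '[0,0,-2,1,0,0,0,-4,1,0,0,0,-6,1,0,0,0,-8,1,0,0,0,-10,1,0,0,0,-11,1,0,0,0,-12,1,0,0,0,-13,1,0,0,0,-14,1,0,0,0,-14,1,0]'

```text
clock: 9.85
tcp_pos: [623.0, 97.1, 189.9]
tcp_rot: [-2.026, 2.382, -0.023]
force: [0.4, 0.1, -0.6]
gripper_width: 0.007
```

```bash
python3 look.py
```

```text
[623.   97.1 189.9] shift [ 0.8 23.2  0.4] y ang 170.7 F [ 0.4  0.1 -0.6] q [ 0.47  0.3  -0.17  0.01 -1.09 -0.64] 0.007
ball u 294.7 row 187 theta -0.005
```

Fully out (theta ≈ 0) with no force left. Now I'll come away slowly outward, then up.

>>> drive_tool --plan '[0,0,-3,0,0,0,0,-8,0,0,0,0,-16,0,0,0,0,-24,0,0,0,0,-30,0,0,0,0,-30,-20,0,0,0,-30,-50,0,0,0,-30,-80,0,0,0,-30,-105,0,0,0,-30,-110,0]'

```text
clock: 10.9
tcp_pos: [652.0, 92.5, 304.3]
tcp_rot: [-2.022, 2.379, -0.027]
force: [-0.1, 0.6, 0.1]
gripper_width: 0.004
```

```bash
python3 look.py; python3 - <<'E'
from h import *
f=grab_frame("top"); cv2.imwrite("pics/top9.png",f["img"])
f=grab_frame("scene"); cv2.imwrite("pics/scene9.png",f["img"])
E
```

```text
[652.   92.5 304.3] shift [  1.4  55.5 113.9] y ang 170.7 F [-0.1  0.6  0.1] q [ 0.44  0.28  0.07  0.01 -1.34 -0.61] 0.004
ball u 318.7 row 152 theta -0.006
```

View pics/top9.png

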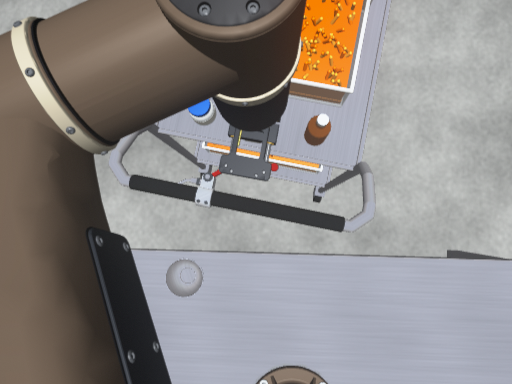

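View pics/scene9.png

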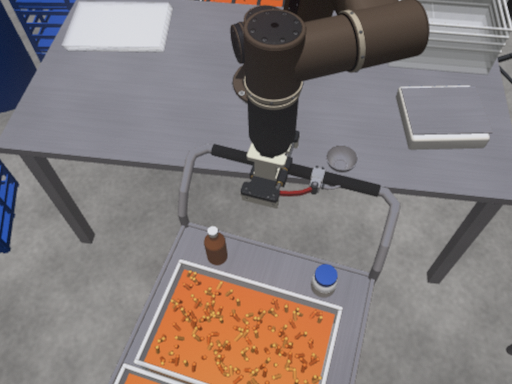

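The bottle (216,247), jar (325,278) and bowl (342,158) are unmoved in the scene view. The lever is out and the gripper hangs clear above it, so I'm handing in.

```bash
python3 -c "
from bench import ctrl
print(ctrl.sign_off())"
```

```text
the job is handed in; nothing more can be done
None
```

The hand brake check is done and handed in at about 11 s; no verdict was reported.

- **Press and hold:** I pressed the lever in with the outside of the shut fingers. It came firm at about 0.24 rad and I held it there for over 2 s. Every force reading during the hold was about 15 to 17 N.
- **Ease out:** I let the lever back slowly, about 2 mm per 0.1 s. The reading was about 3 N with the lever roughly halfway out.
- **Come away:** I left outward and then upward, and touched nothing on the way.

**Last checks:**
- The wrist picture gave the lever at -0.006 rad, which is fully out within measuring error.
- The force was about zero.
- The bottle, jar and bowl were at their starting places in the scene view.

**What did not go smoothly or agree:**
- One move call was refused ("bad value") without any motion, and I repeated it with slightly different numbers.
- The force while pressing had a sideways part of up to 7 N that I did not explain.
- The tool tilted very slightly during the hold.

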